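# Sort the sweet stamps and present the middle one to the inspection camera

### The job

Put the short and the long stamp away in the white rack, each fully down in the empty bay of the row that fits its length. Then pick up the middle-length stamp and present its brass face to the inspection camera: held in the air, face square to the lens and centred on its axis, at the distance marked by the red ball of the pointer (80 mm), and finish while holding it still there. Touch neither the camera nor its pointer, and leave the other things where they are.

Things in the scene. Friction and masses are not known exactly. Their poses are not given: they have to be found in the camera images.
- stamp_short: Square beech bar, 22 x 22 mm, 80 mm long over all, with a brass die (20 mm across, 6 mm thick) on one end and a green band beside it; the stamps differ in length only. Lies on the table in any of three places on the right, die end away from the robot within 0.3 rad. Origin: middle of its length, on its underside; x along the bar to the die, z up. About 70 g. The shortest.
- stamp_mid: Square beech bar, 22 x 22 mm, 100 mm long over all, with a brass die (20 mm across, 6 mm thick) on one end and a green band beside it; the stamps differ in length only. Lies on the table in any of three places on the right, die end away from the robot within 0.3 rad. Origin: middle of its length, on its underside; x along the bar to the die, z up. About 85 g. The middle one; mass varies 30 %.
- stamp_long: Square beech bar, 22 x 22 mm, 120 mm long over all, with a brass die (20 mm across, 6 mm thick) on one end and a green band beside it; the stamps differ in length only. Lies on the table in any of three places on the right, die end away from the robot within 0.3 rad. Origin: middle of its length, on its underside; x along the bar to the die, z up. About 100 g. The longest.
- stamp_mid_face (a point): Centre of the middle stamp's brass face: 50 mm from the stamp's origin along its x, 11 mm above its underside. Axes as the stamp's.
- rack: Fixed white rack with grey rails on the left, 264 x 158 mm. Near row for 80 mm stamps, far row for 120 mm ones, two bays side by side in each, 70 mm apart; one of each is occupied. A stamp lies along x in 30 mm notches of two cross rails, between end stops 10 mm farther apart than its length. Teeth and stops reach 26 mm above the table. Origin: on the table; x away from the robot, y left, z up.
- bay_short (a point): Middle of the empty bay of the near (80 mm) row, the right-hand one, on the notch floor, 16 mm above the table: a seated stamp's origin lies here. The 10 mm thick rails stand 11 mm in from the stamp's ends; its middle is free for fingers at both sides and 10 mm beneath. Axes as the rack's; the stamp lies along x, either way round.
- bay_long (a point): Middle of the empty bay of the far (120 mm) row, the left-hand one, on the notch floor, 16 mm above the table: a seated stamp's origin lies here. The 10 mm thick rails stand 11 mm in from the stamp's ends; its middle is free for fingers at both sides and 10 mm beneath. Axes as the rack's; the stamp lies along x, either way round.
- mate_short: A 80 mm stamp of the same make that already lies in the left-hand bay of the near row; it is there to show the row's length and stays there. Origin: middle of its length, on its underside; x along the bar.
- mate_long: A 120 mm stamp of the same make that already lies in the right-hand bay of the far row; it is there to show the row's length and stays there. Origin: middle of its length, on its underside; x along the bar.
- camera: Fixed inspection camera's stand behind the work: a dark foot 70 x 90 x 12 mm with a 16 mm steel post, 0.28 m high with the camera. Origin: on the table under the foot; x points away from the robot, along the camera's heading.
- camera_head: Blue camera, black lens 38 mm across in a 50 mm ring light, looking at the robot and 30 degrees down. Origin: centre of the lens front, 205 mm above the table. x runs back into the camera along the optical axis (it looks along -x), y left. A 4 mm wire pointer runs parallel to the axis, 40 mm below it (-z), to a red 10 mm ball 80 mm in front of the lens.
- focus (a point): Point on the optical axis 80 mm in front of the lens, 40 mm from the red ball along the head's z, 165 mm above the table. The brass face's centre belongs here, stamp's x along this x: die end to the lens, stamp sloping 30 degrees up to it. Axes as the camera head's. The stamp's turn about its own length does not matter.
- press_mould: Bystander: carved wooden press mould, 58 x 160 x 27 mm, lying at the far right. Origin: middle of its underside.
- red_bottle: Bystander: little red bottle with a white cap, 25 mm across, 68 mm high, standing near the robot. Origin: middle of its underside.
Things that resemble listed ones, but are neither listed nor needed, are in the scene too. Leave any blue look-alike of the stamp_long alone. Leave any black look-alike of the stamp_short alone.

How it is judged (in metres and radians):
On the way, in this order (a step that is already met when the one before it is completed fails the run):
1. the short and the long stamp both lie seated and let go in the empty bays of their rows (horizontal distance between stamp_short and bay_short below 0.01 m and z of stamp_short in the frame of rack between 0.012 and 0.02 m and angle between the x axis of each of stamp_short, stamp_long and the x axis of rack, either way round below 0.12 rad and linear speed of each of stamp_short, stamp_long below 0.03 m/s and contact force between each of stamp_short, stamp_long and the fingers below 0.2 N and horizontal distance between stamp_long and bay_long below 0.01 m and z of stamp_long in the frame of rack between 0.012 and 0.02 m), for 0.2 s.
2. the middle stamp is held with its face square before the lens at the marked distance (distance between stamp_mid_face and focus below 0.02 m and angle between the x axis of stamp_mid and the x axis of camera_head, either way round below 0.21 rad and x of stamp_mid in the frame of camera_head below -0.1 m and height (world z) of stamp_mid above 0.08 m and contact force between stamp_mid and the fingers above 2 N and contact force between stamp_mid and camera below 0.2 N and linear speed of stamp_mid below 0.03 m/s), for 0.2 s.
At the end, for the whole second after the job is handed in: Short and long stamp seated in the empty bays of their rows (10 mm, 0.12 rad), still, let go. Middle stamp gripped over 2 N in the air (underside over 80 mm up), die to the lens, face centre within 20 mm of the focus, length within 0.21 rad of the optical axis, still, clear of the camera (all of step 1 and all of step 2); the arm keeps its last pose, push and grip.
It fails at once if the camera, its pointer or its stand is touched with more than 2 N (contact force between camera and anything else above 2 N).
It fails at once if a bystander is moved by more than 20 mm (press mould, red bottle) or a stamp already in the rack by more than 15 mm (distance of any of press_mould, red_bottle from where it was at the start of the episode above 0.02 m or distance of any of mate_short, mate_long from where it was at the start of the episode above 0.015 m).
It also fails if it takes over 72 s, if anything falls off the work surface, if the arm or the gripper's body presses on something with over 40 N, if the wrist force passes 120 N, or if a joint passes its speed limit or range.

### The arm

A 6-joint arm with a two-finger parallel gripper is mounted at the origin on a cart in front of the work surface, level with it; the furniture and walls round the work are solid. World frame = base frame: x ahead of the robot, y to its left, z up, the work surface at z = 0. Lengths are in mm, angles in rad, forces in N, time in s.
With the tool pointing down it reaches from about 375 to 825 mm from the base axis. Payload 5.5 kg.
Tool frame: the origin (TCP) lies between the finger pads; the fingertips stand r.tcp_to_tips ahead of it and the grasp point (between the pads) lies 3 mm ahead of it (r.tcp_to_tips is the distance from the TCP to the fingertips, in mm); z points along the fingers, y is the line along which they close (so a half turn about z gives the same grasp; the last joint's range is limited). The gripper opens to 85 mm and grips with 20 to 120 N. Pads are 22 mm wide; open, the fingers measure 114 mm over their backs; the gripper's body (76 mm by 85 mm) begins 54 mm behind the grasp point. The pads swing forward as they close: fully open they stand 13 mm farther back than shut.
Start: joints at [-1.114, 0.314, -0.047, 1.21, 0, 1.571], TCP at [264.643, -538.478, 253.299] pointing down, gripper open.
Joint ranges: [-2.67, 2.67], [-0.69, 1.73], [-1.03, 1.25], [-2.08, 2.16], [-1.42, 1.45], [-3.14, 3.14]. Speed limits (rad/s): [2.39, 2.39, 3.01, 3.14, 3.14, 3.14].

### API

Orientations are given as [roll, pitch, yaw] about the fixed x, y, z axes, in that order (R = Rz(yaw) Ry(pitch) Rx(roll)).
In Python, from plant import r gives the robot as it stands.
- The arm moves only by the tool send_rows, never from a script. Its argument "increments" is a list of rows, each a list of 3 entries, a list of its own where there are three numbers: the shift along the tool's x, y, z as a fraction of full scale, then the turn, a rotation vector about the tool's x, y, z as a fraction of full scale, then the opening, from -1 (shut) to 1 (fully open), so that 0 is half open. A call has 1 to 5 rows; each row is the pose to reach, as a shift and turn from the pose commanded when the call began, along the tool's axes at that moment, turning the shorter way round; what a row does not reach only later rows make up. Full scale, the value 1, is 0.5 m for a shift and pi rad for a turn. A row lasts 1/10 s, in which the tool goes at most 50 mm and 8.59 degrees, less where a joint would pass 70% of its speed; a pose out of reach is approached as far as the arm can. A call with a number of a shift or a turn outside -1 to 1 is refused whole. A call with a gripper value outside its range is refused whole. The fingers move at their own pace and stop on an object; "force" is the grip in N (left out, the last holds). Time passes only in rows, so rows that repeat a pose let the fingers close. It gives the time, the measured TCP pose, the force, the opening and the grip force at its end, in the units of the state.
- r.get_obs(): the state, without advancing time (a new reading comes with each control period).
- r.camera(name): name is "scene" or "side" or "wrist"; returns a dict with "frame" (400x640x3 uint8, red, green, blue), "depth" (400x640 float32, mm along the optical axis (not along the pixel's ray), 0 where there is no reading), "fx", "fy", "cx", "cy" (pixels), "rvec" (rotation vector, rad) and "tvec" (3), from world to camera coordinates, as OpenCV has them; the wrist camera has in their place "T_tool_cam" (4x4, takes a point from camera to tool coordinates, whose origin is the TCP and whose axes are the flange's). Camera axes: x right, y down, z forward; pixel columns grow to the right and rows downward; lengths in mm; the calibration is good to about 2 mm. A picture is of the moment at which its call begins: read the wrist's pose just before it.
- r.job_done(): hands the job in; it is judged then, once.
The state is a dict: "time_s": time; "qpos": joint angles; "joint_vel": joint speeds; "joint_efforts": joint torques, N m; "tool_pos": TCP position; "ee_rot": TCP orientation; "wrist_force": force on the tool from outside, world axes, zero at the start; "ft_torque": the same for the moment, N m; "grip_width": finger opening in mm; "grip_force": force on a finger pad.
Only numpy, scipy, OpenCV 4.12 (cv2) and the standard library are available. Lean on these libraries where they do the work, as an engineer would, in place of code of your own. Each camera call takes 0.05 s, during which the arm holds its last target. There are 200 camera calls.

## Working session

There is one attempt and no reset: what is moved stays moved. The work goes in short steps, Python scripts to look and compute and a tool call to move; the robot and the scene stay as the last step left them, time stands still between calls to the robot, and variables do not carry over. Pictures are saved under pics/ and viewed, at most 10 in all, crops included, and the job is handed in when it is done.

Besides the shell and the picture viewer there is one more tool, called after "Request:" as name(argument=value, ...), one argument or row to a line, values as JSON. send_rows: Moves the arm, as the interface text tells. Shift numbers are shares of 0.5 m and turn numbers shares of pi rad, none past 1 either way. Its arguments: {"type":"object","properties":{"increments":{"type":"array"},"force":{"type":"number"}},"required":["increments"]}

```bash
ls; mkdir -p pics; python3 - <<'E'
from plant import r
import cv2,numpy as np
print(r.get_obs(), r.tcp_to_tips)
for n in ("scene","side"):
    c=r.camera(n); np.savez(n+".npz",**c)
    cv2.imwrite(f"pics/{n}0.png",c["frame"][:,:,::-1]); print(n,c["fx"],c["cx"],c["cy"],c["rvec"],c["tvec"])
E
```

```text
pics
{'time_s': 0.0, 'qpos': array([-1.11399917e+00,  3.14207732e-01, -4.80800798e-02,  1.21018506e+00,
       -1.23179434e-05,  1.57081085e+00]), 'joint_vel': array([-0.00062042, -0.00158261, -0.00065123,  0.00078035, -0.00012429,
       -0.00174542]), 'joint_efforts': array([-7.73158331e-05, -5.39596438e+01,  3.39745545e+01,  1.94872753e-02,
        3.11848462e-04,  6.46724168e-07]), 'tool_pos': array([ 264.40601561, -538.00311969,  252.44504935]), 'ee_rot': array([-3.13991611e+00,  1.23422745e-05,  4.56782650e-01]), 'wrist_force': array([-0.86834743,  0.02736061, -0.26110819]), 'ft_torque': array([-0.0324656 , -0.01491989, -0.01558857]), 'grip_force': 0.0, 'grip_width': 85.11888938267656} 22.0
scene 442.6210465587002 322.8274945974547 202.9037398363664 [ 0.67129498 -2.45694783  1.34039014] [ 512.78665535  261.89961396 1256.95293831]
side 450.85275335195973 316.0205963283052 195.66644484613175 [ 0.67026274 -2.33443347  1.45486149] [ 495.75432168  250.15646157 1022.12704309]
```

View pics/scene0.png

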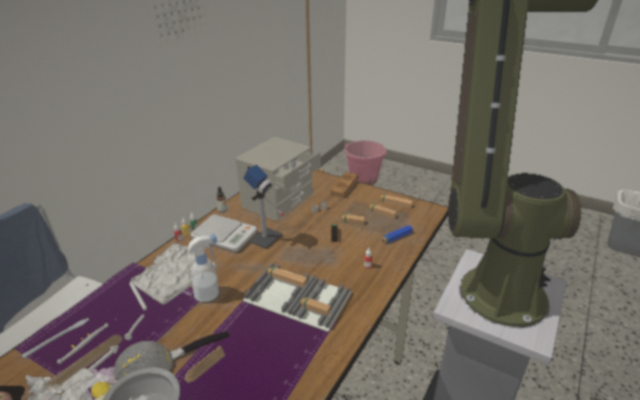

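View pics/side0.png

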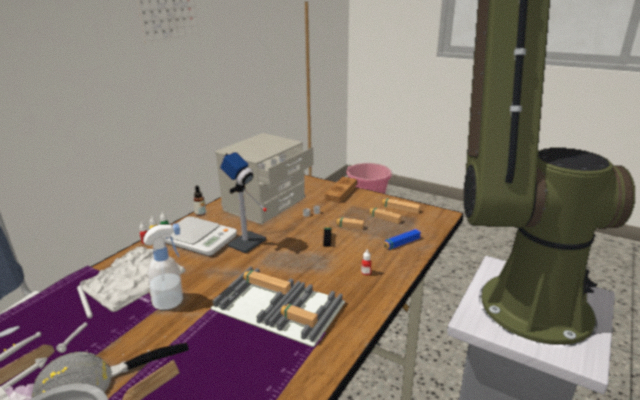

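Scene view: the beech stamps are at about (354,219), (383,211) and (396,201). The blue look-alike is at (398,234) and the black one at (334,233), both to be left alone. The rack is at (298,295), with mates at (288,275) and (316,306), and the camera is at (260,185) with its red ball near (272,212). Next I'll measure by height clusters.

```bash
cat > h.py <<'E'
import numpy as np,cv2
from scipy.spatial.transform import Rotation as R
def world(c,T=None):
    d=c["depth"]; v,u=np.mgrid[:d.shape[0],:d.shape[1]]
    P=np.stack([(u-c["cx"])/c["fx"]*d,(v-c["cy"])/c["fy"]*d,d],-1)
    if T is None:
        M=R.from_rotvec(np.ravel(c["rvec"])).as_matrix(); W=(P-np.ravel(c["tvec"]))@M
    else:
        W=P@T[:3,:3].T+T[:3,3]
    W[d<=0]=np.nan
    return W
def Ttool(o):
    T=np.eye(4);T[:3,:3]=R.from_euler("xyz",o["ee_rot"]).as_matrix();T[:3,3]=o["tool_pos"];return T
E
python3 - <<'E'
from h import *
for n in ("scene","side"):
    c=dict(np.load(n+".npz")); W=world(c)
    f=c["frame"].astype(int)
    m=(W[...,2]>12)&(W[...,2]<75)&(W[...,0]>300)&(W[...,0]<900)&(abs(W[...,1])<600)
    k,l,s,ce=cv2.connectedComponentsWithStats(m.astype(np.uint8))
    print(n)
    for i in range(1,k):
        if s[i,4]<25: continue
        p=W[l==i]; print(ce[i].round(),s[i,4],"xyz med",np.median(p,0).round(),"max",p.max(0).round(),"min",p.min(0).round(),f[l==i].mean(0).round())
    red=(f[...,0]>130)&(f[...,1]<70)&(f[...,2]<70)
    k,l,s,ce=cv2.connectedComponentsWithStats(red.astype(np.uint8))
    for i in range(1,k):
        if s[i,4]>3: print("red",ce[i].round(),s[i,4],np.nanmedian(W[l==i],0).round())
    blue=(f[...,2]>f[...,0]+30)&(W[...,2]>120)&(W[...,0]<1000)
    print("blue",np.nanmedian(W[blue],0),np.nanmin(W[blue],0),np.nanmax(W[blue],0))
    im=cv2.resize(c["frame"][165:330,210:430],None,fx=3.6,fy=3.6,interpolation=cv2.INTER_CUBIC)[:,:,::-1]
    cv2.imwrite(f"pics/{n}1.png",im)
E
```

```text
scene
[343. 183.] 385 xyz med [ 674. -288.   28.] max [ 716. -216.   34.] min [ 643. -388.   12.] [130.  99.  70.]
[288. 202.] 673 xyz med [761. -35.  46.] max [825.  37.  75.] min [ 739. -184.   13.] [111. 107.  99.]
[253. 204.] 135 xyz med [875.  26.  41.] max [900.  34.  74.] min [846.  20.  12.] [119. 115. 106.]
[396. 199.] 176 xyz med [ 453. -289.   22.] max [ 513. -273.   28.] min [ 395. -312.   12.] [158. 128.  93.]
[382. 209.] 163 xyz med [ 469. -202.   22.] max [ 522. -191.   29.] min [ 420. -225.   12.] [151. 123.  89.]
[353. 218.] 139 xyz med [ 535. -102.   23.] max [575. -85.  29.] min [ 496. -127.   12.] [150. 122.  89.]
[233. 234.] 886 xyz med [834. 188.  26.] max [900. 251.  36.] min [776. 112.  12.] [162. 160. 153.]
[265. 235.] 336 xyz med [742. 135.  15.] max [777. 176.  74.] min [704.  87.  12.] [85. 83. 80.]
[333. 231.] 94 xyz med [553.   2.  24.] max [582.  35.  28.] min [531. -47.  12.] [67. 59. 48.]
[397. 233.] 211 xyz med [368. -94.  23.] max [401. -44.  29.] min [ 335. -158.   12.] [ 71.  84. 130.]
[368. 258.] 107 xyz med [387.  86.  36.] max [401.  94.  70.] 
[... 2005 characters left out ...]
 441.  18.] max [900. 509.  75.] min [690. 336.  12.] [186. 184. 179.]
[277. 299.] 2811 xyz med [483. 311.  24.] max [632. 390.  41.] min [380. 218.  12.] [127. 111.  92.]
[326. 317.] 307 xyz med [371. 300.  23.] max [385. 366.  29.] min [363. 216.  12.] [91. 89. 88.]
[158. 353.] 487 xyz med [599. 559.  19.] max [635. 600.  24.] min [566. 507.  12.] [28. 24. 24.]
[165. 370.] 195 xyz med [553. 580.  19.] max [561. 600.  28.] min [545. 559.  12.] [129. 101.  72.]
red [264. 210.] 4 [659. 138. 131.]
red [142. 235.] 21 [988. 288.  33.]
red [367. 263.] 43 [379.  90.  33.]
blue [740.2355706  151.21515027 233.66263391] [691.86089206 113.40431028 120.10093049] [789.34913651 438.11359244 265.33751602]
```

View pics/scene1.png

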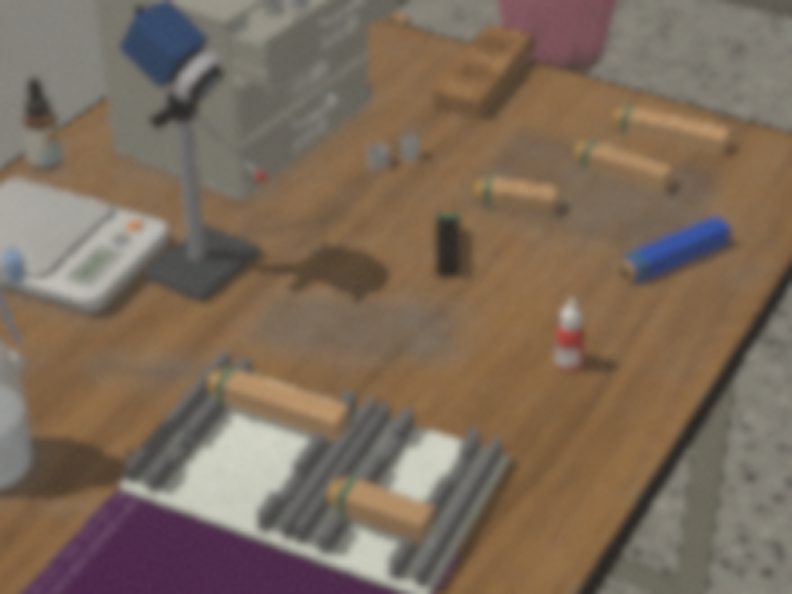

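The crop confirms three beech bars with green bands. The nearest (scene 354,219; about 79 mm) is short, (383,211; about 102 mm) is mid and (396,201; about 120 mm) is long. The blue bar (398,234) and the black block (334,233) are the look-alikes. I'll move over them for a wrist view.

```bash
cat >> h.py <<'E'
def step(pos,yaw,pitch=0.,o=None):
    from plant import r
    o=o or r.get_obs(); T=Ttool(o)
    G=R.from_euler("xyz",[np.pi,pitch,yaw]).as_matrix()
    d=T[:3,:3].T@(np.array(pos,float)-T[:3,3]); w=R.from_matrix(T[:3,:3].T@G).as_rotvec()
    print("t",o["time_s"],"pos",o["tool_pos"].round(1),"rot",o["ee_rot"].round(3),"| shift",(d/500).round(4),"turn",(w/np.pi).round(4),"rows",max(np.linalg.norm(d)/50,np.linalg.norm(w)/.15).round(1))
E
python3 - <<'E'
from h import *
from plant import r
c=r.camera("wrist"); print(c["T_tool_cam"].round(3),c["fx"])
step([440,-200,300],0)
E
```

```text
[[  -0.      -0.951   -0.309   79.854]
 [   1.      -0.      -0.      -0.592]
 [   0.      -0.309    0.951 -121.841]
 [   0.       0.       0.       1.   ]] 319.09183547044654
t 0.15 pos [ 264.5 -538.1  252.6] rot [-3.14  -0.     0.457] | shift [ 0.6133 -0.4522 -0.0941] turn [-4.000e-04  1.000e-04  1.454e-01] rows 7.7
```

Request:
send_rows(
  increments=[
    [[0.0,0.0,-0.09],[0,0,0.04],1],
    [[0.613,-0.452,-0.094],[0,0,0.145],1],
    [[0.613,-0.452,-0.094],[0,0,0.145],1],
    [[0.613,-0.452,-0.094],[0,0,0.145],1],
    [[0.613,-0.452,-0.094],[0,0,0.145],1],
  ],
)

```text
time_s: 0.65
tool_pos: [356.3, -360.8, 299.2]
ee_rot: [-3.141, -0.0, -0.0]
wrist_force: [0.5, -0.9, 0.6]
grip_width: 85.5
grip_force: 0.0
```

```bash
python3 -c "
from h import *
step([440,-200,300],0)"
```

```text
t 0.65 pos [ 356.3 -360.8  299.2] rot [-3.141 -0.    -0.   ] | shift [ 0.1672 -0.3217 -0.0015] turn [-0.0001 -0.     -0.0002] rows 3.6
```

Request:
send_rows(
  increments=[
    [[0.167,-0.322,0],[0,0,0],1],
    [[0.167,-0.322,0],[0,0,0],1],
    [[0.167,-0.322,0],[0,0,0],1],
    [[0.167,-0.322,0],[0,0,0],1],
    [[0.167,-0.322,0],[0,0,0],1],
  ],
)

```text
time_s: 1.15
tool_pos: [440.5, -198.3, 299.2]
ee_rot: [-3.14, -0.0, 0.007]
wrist_force: [-0.4, -0.1, -0.2]
grip_width: 85.2
grip_force: 0.0
```

```bash
cat >> h.py <<'E'
def wristW():
    from plant import r
    o=r.get_obs(); c=r.camera("wrist"); return c,world(c,Ttool(o)@c["T_tool_cam"]),o
def bars(W,f,box,zlo=12,zhi=40,minpx=80):
    x0,x1,y0,y1=box
    tab=np.nanmedian(W[(W[...,0]>x0)&(W[...,0]<x1)&(W[...,1]>y0)&(W[...,1]<y1)][:,2])
    m=(W[...,2]>zlo)&(W[...,2]<zhi)&(W[...,0]>x0)&(W[...,0]<x1)&(W[...,1]>y0)&(W[...,1]<y1)
    k,l,s,ce=cv2.connectedComponentsWithStats(m.astype(np.uint8))
    print("median z",tab.round(1))
    for i in range(1,k):
        if s[i,4]<minpx: continue
        p=W[l==i]; zt=np.median(p[:,2]); q=p[abs(p[:,2]-zt)<5]
        (cx,cy),(a,b),ang=cv2.minAreaRect(q[:,:2].astype(np.float32))
        if a<b: a,b,ang=b,a,ang+90
        print(ce[i].round(),s[i,4],"c",round(cx,1),round(cy,1),"LxW",round(a,1),round(b,1),"yaw",round(np.deg2rad((ang+90)%180-90),3),"ztop",zt.round(1),f[l==i].mean(0).round())
E
python3 - <<'E'
from h import *
c,W,o=wristW(); print(o["tool_pos"],o["ee_rot"]); np.savez("w1.npz",W=W,**c)
bars(W,c["frame"],(330,720,-420,60))
cv2.imwrite("pics/w1.png",c["frame"][:,:,::-1])
E
```

```text
[ 440.5089964  -198.25131743  299.19799137] [-3.14047073e+00 -2.22948282e-04  6.55512902e-03]
median z 1.9
[160.  61.] 1600 c 555.9 -6.5 LxW 80.5 22.8 yaw -1.06 ztop 22.8 [28. 29. 23.]
[246.  78.] 1420 c 535.9 -106.4 LxW 80.3 22.3 yaw 0.272 ztop 22.9 [142. 113.  75.]
[331. 136.] 1440 c 467.8 -208.0 LxW 100.5 22.1 yaw -0.04 ztop 22.9 [147. 116.  77.]
[399. 148.] 1780 c 452.8 -294.6 LxW 119.9 22.5 yaw 0.106 ztop 22.9 [153. 120.  80.]
[250. 212.] 1594 c 367.1 -101.3 LxW 120.1 22.9 yaw 1.125 ztop 22.8 [ 33.  65. 127.]
```

View pics/w1.png

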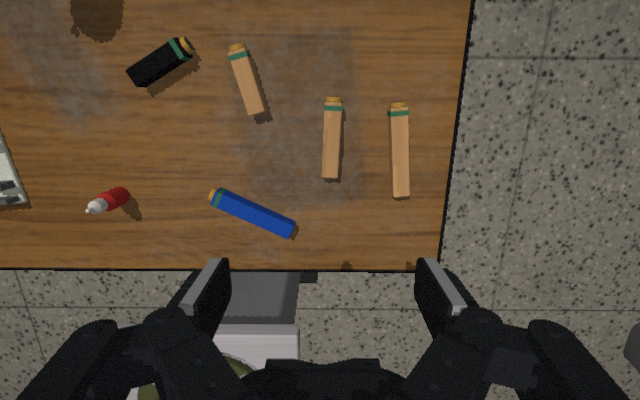

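The wrist view shows short at (246,78), mid (331,136), long (399,148), black (160,61) and blue (250,212). The measured lengths of 80, 100 and 120 mm confirm which is which. I'll grasp the short one first.

```bash
python3 -c "
from h import *
step([536,-106,90],.272)"
```

```text
t 1.2 pos [ 439.8 -199.9  299.2] rot [-3.142  0.     0.005] | shift [ 0.1935 -0.1868  0.4183] turn [-0.      0.0001 -0.085 ] rows 5.0
```

Request:
send_rows(
  increments=[
    [[0.193,-0.187,0.418],[0,0,-0.085],1],
    [[0.193,-0.187,0.418],[0,0,-0.085],1],
    [[0.193,-0.187,0.418],[0,0,-0.085],1],
    [[0.193,-0.187,0.418],[0,0,-0.085],1],
    [[0.193,-0.187,0.418],[0,0,-0.085],1],
  ],
)

```text
time_s: 1.7
tool_pos: [535.8, -108.5, 88.6]
ee_rot: [3.141, 0.0, 0.266]
wrist_force: [1.3, -0.4, -0.7]
grip_width: 85.3
grip_force: 0.0
```

Request:
send_rows(
  increments=[
    [[0,0,0],[0,0,0],0.5],
    [[0,0,0],[0,0,0],0.3],
  ],
)

```text
time_s: 1.9
tool_pos: [534.5, -108.6, 89.2]
ee_rot: [-3.141, 0.003, 0.268]
wrist_force: [0.1, -0.9, -0.6]
grip_width: 59.4
grip_force: 0.0
```

```bash
python3 -c "
from h import *
c,W,o=wristW()
step([536,-106,26],.272)
bars(W,c['frame'],(450,640,-180,-50))"
```

```text
t 1.95 pos [ 535.4 -109.    90.6] rot [3.141e+00 1.000e-03 2.670e-01] | shift [ 0.0028 -0.0056  0.1292] turn [ 0.0001  0.0002 -0.0016] rows 1.3
median z 2.3
[320. 216.] 4054 c 536.0 -106.0 LxW 80.1 22.1 yaw 0.272 ztop 23.1 [160. 128.  85.]
```

Request:
send_rows(
  increments=[
    [[0.002,-0.005,0.06],[0,0,0],0.3],
    [[0.002,-0.005,0.13],[0,0,0],0.3],
    [[0.002,-0.005,0.13],[0,0,0],0.3],
    [[0.002,-0.005,0.13],[0,0,0],-0.8],
    [[0.002,-0.005,0.13],[0,0,0],-0.8],
  ],
  force=40,
)

```text
time_s: 2.45
tool_pos: [537.6, -106.1, 27.9]
ee_rot: [3.14, -0.003, 0.267]
wrist_force: [0.5, -0.4, 0.2]
grip_width: 27.4
grip_force: 0.0
```

Request:
send_rows(
  increments=[
    [[0,0,0],[0,0,0],-0.8],
    [[0,0,0],[0,0,0],-0.8],
    [[0,0,0],[0,0,0],-0.8],
  ],
)

```text
time_s: 2.75
tool_pos: [537.9, -106.0, 28.0]
ee_rot: [3.139, -0.003, 0.268]
wrist_force: [-1.4, -0.6, 7.0]
grip_width: 21.1
grip_force: 40.5
```

Request:
send_rows(
  increments=[
    [[0,0,-0.1],[0,0,0],-0.8],
    [[0,0,-0.2],[0,0,0],-0.8],
    [[0,0,-0.3],[0,0,0],-0.8],
    [[0,0,-0.4],[0,0,0],-0.8],
    [[0,0,-0.5],[0,0,0],-0.8],
  ],
)

```text
time_s: 3.25
tool_pos: [535.8, -105.1, 279.2]
ee_rot: [3.14, -0.002, 0.268]
wrist_force: [1.6, -0.2, -1.7]
grip_width: 21.0
grip_force: 39.6
```

```bash
python3 -c "
from h import *
step([480,300,290],0)"
```

```text
t 3.25 pos [ 535.8 -105.1  279.2] rot [ 3.14e+00 -2.00e-03  2.68e-01] | shift [ 0.1073 -0.8108 -0.0222] turn [ 0.0003 -0.0008  0.0854] rows 8.2
```

Request:
send_rows(
  increments=[
    [[0,0,-0.022],[0,0,0.04],-0.8],
    [[0.107,-0.81,-0.022],[0,0,0.085],-0.8],
    [[0.107,-0.81,-0.022],[0,0,0.085],-0.8],
    [[0.107,-0.81,-0.022],[0,0,0.085],-0.8],
    [[0.107,-0.81,-0.022],[0,0,0.085],-0.8],
  ],
)

```text
time_s: 3.75
tool_pos: [511.4, 37.4, 287.9]
ee_rot: [-3.11, -0.001, 0.055]
wrist_force: [0.1, -0.8, -0.6]
grip_width: 21.3
grip_force: 39.7
```

```bash
python3 -c "
from h import *
step([480,300,290],0)"
```

```text
t 3.75 pos [511.4  37.4 287.9] rot [-3.11e+00 -1.00e-03  5.50e-02] | shift [-0.0338 -0.5277  0.0124] turn [-0.01   -0.0002  0.0176] rows 5.3
```

Request:
send_rows(
  increments=[
    [[-0.02,-0.46,0.0],[0,0,0.0],-0.8],
    [[-0.02,-0.46,0.0],[0,0,0.0],-0.8],
    [[-0.02,-0.46,0.0],[0,0,0.0],-0.8],
    [[-0.02,-0.46,0.0],[0,0,0.0],-0.8],
    [[-0.02,-0.46,0.0],[0,0,0.0],-0.8],
  ],
)

```text
time_s: 4.25
tool_pos: [510.0, 83.2, 291.8]
ee_rot: [-3.07, 0.002, 0.12]
wrist_force: [0.3, -1.2, -0.3]
grip_width: 20.8
grip_force: 39.7
```

Request:
send_rows(
  increments=[
    [[0,0,0],[0,0,0],-0.8],
    [[0,0,0],[0,0,0],-0.8],
  ],
)

```text
time_s: 4.45
tool_pos: [509.8, 83.2, 291.6]
ee_rot: [-3.07, 0.002, 0.12]
wrist_force: [0.0, -0.0, 0.8]
grip_width: 20.8
grip_force: 39.7
```

```bash
python3 - <<'E'
from h import *
c,W,o=wristW(); print(o["tool_pos"],o["ee_rot"]); np.savez("w2.npz",W=W,**c)
bars(W,c["frame"],(360,660,200,400),zlo=31,zhi=48)
# orthographic views 2px/mm of rack
f=c["frame"]; out=np.zeros((600,400,3),np.uint8); H=np.zeros((600,400))
m=np.isfinite(W[...,0])&(W[...,2]<60)
p=W[m]; col=f[m]; ix=((660-p[:,0])*2).astype(int); iy=((400-p[:,1])*2).astype(int)
g=(ix>=0)&(ix<600)&(iy>=0)&(iy<400)
out[ix[g],iy[g]]=col[g]; H[ix[g],iy[g]]=p[g,2]
hv=np.clip(H*5,0,255).astype(np.uint8)
k=np.ones((3,3),np.uint8)
cv2.imwrite("pics/w2.png",np.hstack([cv2.dilate(out,k)[:,:,::-1],cv2.cvtColor(cv2.dilate(hv,k),cv2.COLOR_GRAY2BGR)]))
E
```

```text
[509.79934881  83.16788469 291.58128012] [-3.06958798e+00  2.40919048e-03  1.19683261e-01]
median z 7.2
[184. 100.] 2183 c 556.8 271.1 LxW 119.9 23.2 yaw 0.102 ztop 38.8 [146. 115.  77.]
[144. 202.] 1114 c 424.0 328.5 LxW 79.5 23.4 yaw 0.082 ztop 38.7 [134. 107.  71.]
```

View pics/w2.png

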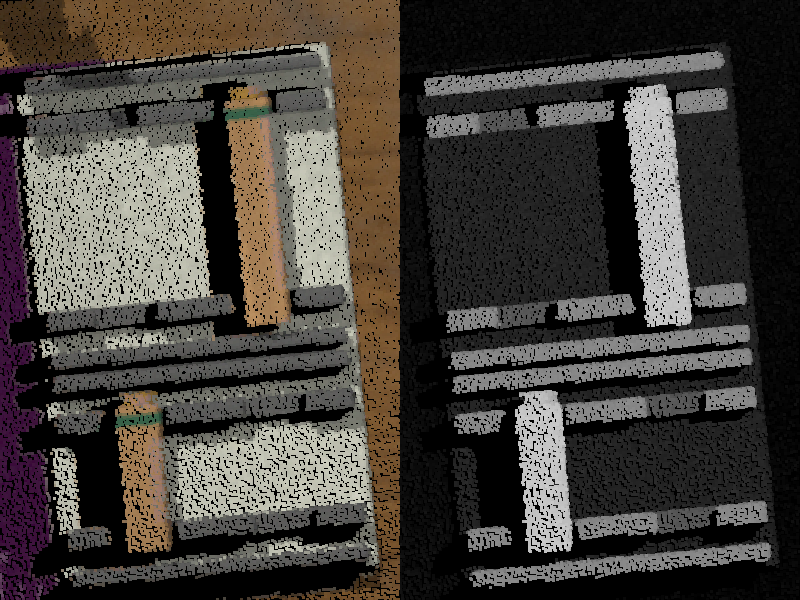

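Short bay notches show at about (677,405) and (688,520) in the height map, long bay notches at (505,120) and (523,313). The mates are in the other bays and the rack is yawed about 0.09. The arm stalled, so I'll check the joints and fit the rack.

```bash
python3 - <<'E'
from h import *
from plant import r
print(r.get_obs()["qpos"].round(3))
W=np.load("w2.npz")["W"]; p=W[np.isfinite(W[...,0])]
def line(x0,x1,y0,y1,s=0.09):
    # points near a line x = xa - s*(y-300)... 
    xs=p[:,0]+s*(p[:,1]-300)
    q=p[(xs>x0)&(xs<x1)&(p[:,1]>y0)&(p[:,1]<y1)&(p[:,2]>23)&(p[:,2]<30)]
    a=np.polyfit(q[:,1],q[:,0],1); return a,len(q)
# far stop x~ 620-630 and near stop ~ 378
yaws=[]
for x0,x1 in ((610,645),(472,486),(462,474),(365,388)):
    a,n=line(x0,x1,235,370); yaws.append(-np.arctan(a[0])); print(x0,a,n,yaws[-1])
yaw=np.median(yaws)
Rm=np.array([[np.cos(yaw),np.sin(yaw)],[-np.sin(yaw),np.cos(yaw)]])
l=p[:,:2]@Rm.T
c0=Rm@[503,303]
q=p[:,2]
for lo,hi in ((23,30),(12,20)):
    m=(q>lo)&(q<hi)&(abs(l[:,0]-c0[0])<145)&(abs(l[:,1]-c0[1])<85)
    h,e=np.histogram(l[m][:,0],np.arange(c0[0]-146,c0[0]+146,4)); print(lo,[(int(a),int(b)) for a,b in zip(e,h) if b>10])
np.savez("rk.npz",yaw=yaw)
for name,c in (("short",(430,259)),("long",(552,343))):
    g=Rm@c
    hl=40 if name=="short" else 60
    m=(q>12)&(q<20)&(abs(l[:,0]-g[0])<hl)&(abs(l[:,1]-g[1])<25)
    print(name,g,np.percentile(l[m],[2,50,98],axis=0).round(1),m.sum())
for c in ((556.8,271.1),(424.,328.5)): print("mate",Rm@c)
E
```

```text
[ 0.119  0.144 -0.177  1.252  0.072  3.141]
610 [-9.36284837e-02  6.52176074e+02] 908 0.09335632223933218
472 [-8.84407706e-02  5.04923652e+02] 814 0.08821125893339916
462 [-1.00221922e-01  5.01777916e+02] 293 0.09988837262798496
365 [-9.6206442e-02  4.0560767e+02] 538 0.09591126083914366
23 [(395, 31), (399, 260), (403, 333), (415, 67), (419, 173), (423, 212), (427, 34), (471, 12), (475, 173), (479, 208), (483, 148), (491, 21), (495, 221), (499, 350), (503, 153), (507, 238), (511, 368), (515, 141), (527, 214), (531, 230), (535, 138), (563, 12), (571, 11), (579, 11), (603, 11), (607, 11), (615, 12), (619, 12), (623, 175), (627, 286), (631, 281), (643, 202), (647, 500), (651, 309)]
12 [(403, 218), (415, 23), (419, 57), (423, 174), (427, 54), (475, 58), (479, 69), (483, 166), (503, 144), (515, 122), (527, 66), (531, 76), (535, 116), (623, 115), (627, 98), (631, 82), (643, 118)]
short [452.54957702 217.20930076] [[418.3 195.2]
 [476.  219.9]
 [485.4 238.6]] 394
long [581.9410746  289.30535027] [[527.7 269.3]
 [625.3 292. ]
 [634.3 308.9]] 393
mate [579.925579   217.27349775]
mate [453.1436597  286.96528305]
```

```bash
python3 - <<'E'
from h import *
W=np.load("w2.npz")["W"]; p=W[np.isfinite(W[...,0])]
yaw=0.094
Rm=np.array([[np.cos(yaw),np.sin(yaw)],[-np.sin(yaw),np.cos(yaw)]])
l=p[:,:2]@Rm.T; q=p[:,2]
for x0,x1 in ((418,428),(475,485),(526,536),(623,633)):
    y=np.sort(l[(l[:,0]>x0)&(l[:,0]<x1)&(q>23.5)&(q<31)][:,1]); d=np.diff(y)
    print(x0,"y",y[0].round(1),y[-1].round(1),[(y[i].round(1),y[i+1].round(1)) for i in np.where(d>6)[0]])
for n,(x,y) in {"short":(451.5,217.3),"long":(579.5,287)}.items(): print(n,Rm.T@[x,y])
for c in ((556.8,271.1),(424.,328.5)): print("mate",Rm@c)
step([430,255,290],0.094+np.pi)
E
```

```text
418 y -344.9 327.6 [(np.float64(-325.3), np.float64(-256.6)), (np.float64(-237.2), np.float64(178.4)), (np.float64(202.6), np.float64(233.5)), (np.float64(278.5), np.float64(306.6))]
475 y -328.1 328.4 [(np.float64(-327.8), np.float64(-266.9)), (np.float64(-244.3), np.float64(178.4)), (np.float64(202.8), np.float64(233.5)), (np.float64(277.5), np.float64(303.9))]
526 y -42.7 328.0 [(np.float64(-23.7), np.float64(178.4)), (np.float64(207.7), np.float64(234.1)), (np.float64(273.3), np.float64(302.2))]
623 y 178.4 328.5 [(np.float64(208.1), np.float64(235.3)), (np.float64(273.2), np.float64(303.0))]
short [429.11060905 258.71920146]
long [550.00336568 340.12578223]
mate [579.78775643 217.64100601]
mate [452.96169253 287.25242401]
t 4.5 pos [509.8  83.2 291.6] rot [-3.07e+00  2.00e-03  1.20e-01] | shift [-0.1173 -0.3589  0.0294] turn [-0.0016 -0.0357 -0.9912] rows 20.8
```

Request:
send_rows(
  increments=[
    [[0,0,0],[0,0,-0.24],-0.8],
    [[0,0,0],[0,0,-0.24],-0.8],
    [[0,0,0],[0,0,-0.24],-0.8],
    [[0,0,0],[0,0,-0.24],-0.8],
    [[0,0,0],[0,0,-0.24],-0.8],
  ],
)

```text
time_s: 5.0
tool_pos: [509.7, 83.4, 291.6]
ee_rot: [-3.087, -0.048, 0.875]
wrist_force: [-0.4, -0.0, -0.2]
grip_width: 20.7
grip_force: 39.7
```

Request:
send_rows(
  increments=[
    [[0,0,0],[0,0,-0.24],-0.8],
    [[0,0,0],[0,0,-0.24],-0.8],
    [[0,0,0],[0,0,-0.24],-0.8],
    [[0,0,0],[0,0,-0.24],-0.8],
    [[0,0,0],[0,0,-0.24],-0.8],
  ],
)

```text
time_s: 5.5
tool_pos: [509.7, 83.4, 291.6]
ee_rot: [-3.135, -0.072, 1.626]
wrist_force: [-0.0, 0.5, -0.2]
grip_width: 20.7
grip_force: 39.7
```

Request:
send_rows(
  increments=[
    [[0,0,0],[0,0,-0.24],-0.8],
    [[0,0,0],[0,0,-0.24],-0.8],
    [[0,0,0],[0,0,-0.24],-0.8],
    [[0,0,0],[0,0,-0.24],-0.8],
    [[0,0,0],[0,0,-0.24],-0.8],
  ],
)

```text
time_s: 6.0
tool_pos: [509.7, 83.4, 291.6]
ee_rot: [3.098, -0.057, 2.377]
wrist_force: [-0.3, -0.8, 0.3]
grip_width: 21.3
grip_force: 39.7
```

```bash
python3 - <<'E'
from h import *
from plant import r
print(r.get_obs()["qpos"].round(3))
step([400,255,290],0.094+np.pi)
E
```

```text
[ 0.119  0.144 -0.177  1.252  0.072  0.884]
t 6.0 pos [509.7  83.4 291.6] rot [ 3.098 -0.057  2.377] | shift [0.395  0.0948 0.0301] turn [ 0.0209 -0.0111 -0.2735] rows 5.7
```

Request:
send_rows(
  increments=[
    [[0.395,0.095,0.03],[0.02,-0.01,-0.27],-0.8],
    [[0.395,0.095,0.03],[0.02,-0.01,-0.27],-0.8],
    [[0.395,0.095,0.03],[0.02,-0.01,-0.27],-0.8],
    [[0.395,0.095,0.03],[0.02,-0.01,-0.27],-0.8],
    [[0.395,0.095,0.03],[0.02,-0.01,-0.27],-0.8],
  ],
)

```text
time_s: 6.5
tool_pos: [398.3, 259.6, 290.3]
ee_rot: [3.129, -0.008, 3.13]
wrist_force: [0.6, -0.3, -0.6]
grip_width: 21.0
grip_force: 39.7
```

```bash
cat > rack.py <<'E'
from h import *
def rack(tag,dy=0):
    c,W,o=wristW(); p=W[np.isfinite(W[...,0])]
    np.savez(tag+".npz",W=W,**c)
    m=(p[:,2]>22)&(p[:,2]<31)&(p[:,0]>360)&(p[:,0]<660)&(p[:,1]>200)&(p[:,1]<400); 
    yaw=0.094
    for it in range(3):
        Rm=np.array([[np.cos(yaw),np.sin(yaw)],[-np.sin(yaw),np.cos(yaw)]])
        l=p[:,:2]@Rm.T; q=p[:,2]; s=[]
        for x0,x1 in ((396,409),(644,660)):
            g=(l[:,0]>x0)&(l[:,0]<x1)&(l[:,1]>182)&(l[:,1]<325)&(q>22)&(q<31)
            if g.sum()>100: s.append(np.arctan(np.polyfit(l[g,1],l[g,0],1)[0]))
        yaw-=np.mean(s)
    print("yaw",yaw,s)
    for x0,x1 in ((418,428),(475,485),(526,536),(623,633)):
        y=np.sort(l[(l[:,0]>x0)&(l[:,0]<x1)&(q>23)&(q<31)&(l[:,1]>170)&(l[:,1]<340)][:,1]); d=np.diff(y)
        print(x0,"y",y[0].round(1),y[-1].round(1),[(y[i].round(1),y[i+1].round(1)) for i in np.where(d>6)[0]])
    g=(q>23)&(q<31)&(l[:,1]>235)&(l[:,1]<272)&(l[:,0]>380)&(l[:,0]<670)
    x=np.sort(l[g][:,0]);d=np.diff(x);print("x",x[0].round(1),x[-1].round(1),[(x[i].round(1),x[i+1].round(1)) for i in np.where(d>4)[0]])
    print("table z",np.nanmedian(p[(abs(p[:,0]-430)<120)&(p[:,1]>100)&(p[:,1]<180)][:,2]))
    bars(W,c["frame"],(360,660,200,400),zlo=32,zhi=48)
    return c,W,o
E
python3 - <<'E'
from rack import *
rack("w3"); step([429,259.5,120],0.094+np.pi)
E
```

```text
yaw 0.09622214327390814 [np.float64(-0.00025278087426907427)]
418 y 178.1 327.3 [(np.float64(203.0), np.float64(233.4)), (np.float64(276.9), np.float64(303.0))]
475 y 178.4 327.0 [(np.float64(187.1), np.float64(248.3)), (np.float64(276.0), np.float64(303.0))]
526 y 246.6 326.8 [(np.float64(272.2), np.float64(302.9))]
623 y 235.3 327.5 [(np.float64(235.4), np.float64(306.1))]
x 397.6 651.8 [(np.float64(405.8), np.float64(416.5)), (np.float64(427.0), np.float64(474.3)), (np.float64(484.7), np.float64(495.3)), (np.float64(515.4), np.float64(525.6)), (np.float64(535.7), np.float64(630.7)), (np.float64(632.3), np.float64(646.6))]
table z 0.994405390576901
median z 323.4
[376. 182.] 1153 c 422.2 329.3 LxW 79.3 22.5 yaw 0.075 ztop 38.9 [183. 146.  99.]
t 6.55 pos [399.2 258.5 290.2] rot [ 3.131 -0.007  3.135] | shift [-0.062  -0.0014  0.3401] turn [ 0.0036 -0.002  -0.032 ] rows 3.5
```

```bash
python3 - <<'E'
from rack import *
step([426,260.2,75],0.096+np.pi)
E
```

```text
t 6.55 pos [399.2 258.5 290.2] rot [ 3.131 -0.007  3.135] | shift [-0.0566 -0.0011  0.4301] turn [ 0.0036 -0.002  -0.0327] rows 4.3
```

Request:
send_rows(
  increments=[
    [[-0.055,-0.001,0.1],[0,0,-0.03],-0.8],
    [[-0.055,-0.001,0.43],[0,0,-0.03],-0.8],
    [[-0.055,-0.001,0.43],[0,0,-0.03],-0.8],
    [[-0.055,-0.001,0.43],[0,0,-0.03],-0.8],
    [[-0.055,-0.001,0.43],[0,0,-0.03],-0.8],
  ],
)

```text
time_s: 7.05
tool_pos: [424.8, 254.6, 70.6]
ee_rot: [3.133, -0.012, -3.075]
wrist_force: [-0.6, 0.2, -1.0]
grip_width: 20.7
grip_force: 39.7
```

Request:
send_rows(
  increments=[
    [[0,0,0],[0,0,0],-0.8],
  ],
)

```text
time_s: 7.15
tool_pos: [424.8, 254.8, 71.6]
ee_rot: [3.133, -0.012, -3.074]
wrist_force: [-0.6, 0.3, -0.1]
grip_width: 21.1
grip_force: 39.7
```

```bash
python3 - <<'E'
from rack import *
step([426,260.2,46],0.096+np.pi)
E
```

```text
t 7.15 pos [424.8 254.8  71.6] rot [ 3.133 -0.012 -3.074] | shift [-0.0038  0.0103  0.0513] turn [ 0.0027 -0.0039 -0.0092] rows 0.5
```

Request:
send_rows(
  increments=[
    [[-0.004,0.01,0],[0.003,-0.004,-0.009],-0.8],
    [[-0.004,0.01,0],[0.003,-0.004,-0.009],-0.8],
    [[-0.004,0.01,0],[0.003,-0.004,-0.009],-0.8],
  ],
)

```text
time_s: 7.45
tool_pos: [430.2, 263.4, 77.0]
ee_rot: [3.138, 0.01, -3.043]
wrist_force: [-0.4, -0.1, -0.9]
grip_width: 21.1
grip_force: 39.7
```

```bash
python3 - <<'E'
from rack import *
step([426,260.2,46],0.096+np.pi)
c,W,o=wristW(); p=W[np.isfinite(W[...,0])]
# notch check near
yaw=.096; Rm=np.array([[np.cos(yaw),np.sin(yaw)],[-np.sin(yaw),np.cos(yaw)]]); l=p[:,:2]@Rm.T; q=p[:,2]
print("tcp local",Rm@o["tool_pos"][:2])
for x0,x1 in ((398,405),(418,426),(475,484),(496,503)):
    y=np.sort(l[(l[:,0]>x0)&(l[:,0]<x1)&(q>23)&(q<31)&(l[:,1]>170)&(l[:,1]<340)][:,1]); d=np.diff(y)
    print(x0,len(y),[(y[i].round(1),y[i+1].round(1)) for i in np.where(d>6)[0]])
bars(W,c["frame"],(360,500,200,300),zlo=45,zhi=65)
cv2.imwrite("pics/w4.png",c["frame"][:,:,::-1])
E
```

```text
t 7.45 pos [430.2 263.4  77. ] rot [ 3.138  0.01  -3.043] | shift [ 0.0097 -0.0058  0.0619] turn [0.0012 0.0032 0.001 ] rows 0.6
tcp local [453.50163542 220.98761287]
398 3799 []
418 2234 [(np.float64(203.1), np.float64(232.9)), (np.float64(277.3), np.float64(303.5))]
475 1208 [(np.float64(188.5), np.float64(256.1)), (np.float64(276.3), np.float64(302.8))]
496 573 [(np.float64(279.4), np.float64(297.7))]
median z 73.2
[322. 193.] 359 c 396.9 261.0 LxW 21.9 8.9 yaw -1.472 ztop 60.9 [76. 67. 49.]
```

View pics/w4.png

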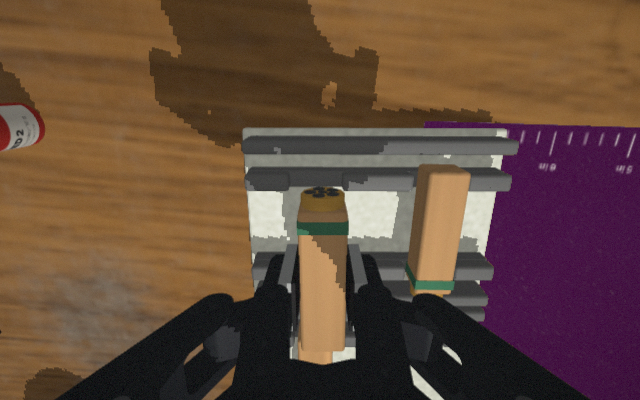

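The wrist view shows the short stamp held level at (322,270), lined up over the free notch (315,180), with the mate at (438,225). I'll correct and settle.

Request:
send_rows(
  increments=[
    [[0.009,-0.005,0.02],[0,0.003,0],-0.8],
    [[0.009,-0.005,0.02],[0,0.003,0],-0.8],
    [[0.009,-0.005,0.02],[0,0.003,0],-0.8],
  ],
)

```text
time_s: 7.8
tool_pos: [424.1, 259.1, 64.7]
ee_rot: [3.14, -0.004, -3.043]
wrist_force: [-0.1, 0.1, -0.6]
grip_width: 20.9
grip_force: 39.7
```

```bash
python3 - <<'E'
from rack import *
step([425.5,260.2,46],0.096+np.pi)
E
```

```text
t 7.8 pos [424.1 259.1  64.7] rot [ 3.14  -0.004 -3.043] | shift [-0.0032  0.0018  0.0373] turn [ 0.0006 -0.0012  0.0009] rows 0.4
```

Request:
send_rows(
  increments=[
    [[-0.002,0.002,0.02],[0,-0.001,0],-0.8],
    [[-0.002,0.002,0.03],[0,-0.001,0],-0.8],
    [[-0.002,0.002,0.037],[0,-0.001,0],-0.8],
    [[-0.002,0.002,0.037],[0,-0.001,0],-0.8],
  ],
)

```text
time_s: 8.2
tool_pos: [424.9, 260.3, 45.7]
ee_rot: [3.14, -0.001, -3.042]
wrist_force: [1.1, 0.2, -0.4]
grip_width: 21.0
grip_force: 39.7
```

Request:
send_rows(
  increments=[
    [[0,0,0.003],[0,0,0],-0.8],
    [[0,0,0.003],[0,0,0],0.1],
    [[0,0,0.003],[0,0,0],0.1],
    [[0,0,0.003],[0,0,0],0.1],
    [[0,0,0.003],[0,0,0],0.1],
  ],
)

```text
time_s: 8.7
tool_pos: [425.6, 260.7, 45.2]
ee_rot: [3.139, 0.001, -3.042]
wrist_force: [-0.0, -0.8, 0.1]
grip_width: 46.8
grip_force: 0.0
```

Request:
send_rows(
  increments=[
    [[0,0,-0.04],[0,0,0],0.1],
    [[0,0,-0.12],[0,0,0],0.1],
    [[0.05,0,-0.25],[0,0,0],0.1],
    [[0.05,0,-0.3],[0,0,0],0.1],
    [[0.05,0,-0.3],[0,0,0],0.1],
  ],
)

```text
time_s: 9.2
tool_pos: [402.8, 259.7, 201.1]
ee_rot: [3.135, 0.009, -3.042]
wrist_force: [0.5, 0.5, 0.4]
grip_width: 46.8
grip_force: 0.0
```

```bash
python3 - <<'E'
from rack import *
c,W,o=wristW()
bars(W,c["frame"],(360,660,200,400),zlo=32,zhi=48)
step([400,100,290],0.08+np.pi)
step([453,-293.5,220],0.106+np.pi)
E
```

```text
median z 204.8
[320. 205.] 1822 c 427.4 261.9 LxW 79.7 22.2 yaw 0.104 ztop 39.0 [174. 140.  94.]
[391. 205.] 1877 c 422.4 329.0 LxW 79.8 22.6 yaw 0.081 ztop 39.0 [173. 138.  93.]
[318. 314.] 1906 c 556.0 272.1 LxW 121.1 21.7 yaw 0.085 ztop 39.0 [183. 144.  98.]
t 9.25 pos [402.2 259.1 198.4] rot [ 3.136  0.006 -3.042] | shift [ 0.0347 -0.3152 -0.1851] turn [0.0017 0.002  0.0062] rows 3.7
t 9.25 pos [402.2 259.1 198.4] rot [ 3.136  0.006 -3.042] | shift [ 0.0084 -1.1095 -0.0491] turn [ 0.0017  0.0021 -0.002 ] rows 11.1
```

Short is seated at (427.4, 261.9), with its top level with the mate's. Next, the long stamp.

Request:
send_rows(
  increments=[
    [[0,-0.48,-0.04],[0,0,0],0.5],
    [[0,-0.48,-0.04],[0,0,0],0.5],
    [[0,-0.48,-0.04],[0,0,0],0.5],
    [[0,-0.48,-0.04],[0,0,0],0.5],
    [[0,-0.48,-0.04],[0,0,0],0.5],
  ],
)

```text
time_s: 9.75
tool_pos: [423.5, 16.6, 213.6]
ee_rot: [3.14, -0.001, -3.043]
wrist_force: [0.7, 0.6, -0.9]
grip_width: 63.9
grip_force: 0.0
```

Request:
send_rows(
  increments=[
    [[0,-0.48,0],[0,0,0],0.5],
    [[0,-0.48,0],[0,0,0],0.5],
    [[0,-0.48,0],[0,0,0],0.5],
    [[0,-0.48,0],[0,0,0],0.5],
    [[0,-0.48,0],[0,0,0],0.5],
  ],
)

```text
time_s: 10.25
tool_pos: [447.3, -222.5, 212.7]
ee_rot: [3.139, -0.001, -3.044]
wrist_force: [0.5, 0.1, -0.7]
grip_width: 64.0
grip_force: 0.0
```

```bash
python3 - <<'E'
from rack import *
c,W,o=wristW()
bars(W,c["frame"],(330,660,-400,-50),zlo=12,zhi=40)
step([453,-294,100],0.106+np.pi)
print(o["qpos"])
E
```

```text
median z 1.8
[453. 103.] 3195 c 365.6 -101.5 LxW 119.0 22.8 yaw 1.119 ztop 23.0 [ 34.  70. 138.]
[250. 169.] 2703 c 452.1 -294.1 LxW 119.9 22.8 yaw 0.1 ztop 23.0 [165. 129.  86.]
[334. 192.] 2004 c 467.3 -207.6 LxW 100.6 22.4 yaw -0.039 ztop 23.0 [159. 126.  84.]
[274. 337.] 1242 c 650.2 -261.1 LxW 73.8 21.5 yaw -1.536 ztop 26.2 [101.  72.  42.]
t 10.3 pos [ 448.3 -227.3  212.7] rot [-3.140e+00 -1.000e-03 -3.047e+00] | shift [ 0.003  -0.1333  0.2256] turn [-0.0006 -0.0002 -0.0037] rows 2.6
[-0.46273694  0.14893738 -0.35126633  1.07270908  0.00185414 -0.56024853]
```

Request:
send_rows(
  increments=[
    [[0,-0.13,0.08],[0,0,-0.004],0.4],
    [[0,-0.13,0.2],[0,0,-0.004],0.4],
    [[0,-0.13,0.24],[0,0,-0.004],0.4],
    [[0,-0.13,0.24],[0,0,-0.004],0.4],
    [[0,-0.13,0.24],[0,0,-0.004],0.4],
  ],
)

```text
time_s: 10.8
tool_pos: [453.3, -283.3, 92.9]
ee_rot: [3.137, -0.002, -3.03]
wrist_force: [-0.2, -0.4, 0.7]
grip_width: 59.7
grip_force: 0.0
```

Request:
send_rows(
  increments=[
    [[0,0,0],[0,0,0],0.3],
    [[0,0,0],[0,0,0],0.3],
  ],
)

```text
time_s: 11.0
tool_pos: [456.2, -284.6, 96.2]
ee_rot: [-3.141, 0.004, -3.029]
wrist_force: [1.1, 0.3, 0.4]
grip_width: 55.3
grip_force: 0.0
```

```bash
python3 - <<'E'
from rack import *
step([452.4,-294.2,27],0.102+np.pi)
E
```

```text
t 11.0 pos [ 456.2 -284.6   96.2] rot [-3.141  0.004 -3.029] | shift [ 0.0101 -0.0181  0.1383] turn [-0.      0.0011  0.0034] rows 1.4
```

Request:
send_rows(
  increments=[
    [[0.008,-0.018,0.06],[0,0,0.003],0.3],
    [[0.008,-0.018,0.09],[0,0,0.003],0.3],
    [[0.008,-0.018,0.09],[0,0,0.003],0.3],
    [[0.008,-0.018,0.09],[0,0,0.003],0.3],
  ],
)

```text
time_s: 11.4
tool_pos: [452.4, -293.7, 50.2]
ee_rot: [3.14, 0.002, -3.039]
wrist_force: [0.2, -0.3, 0.3]
grip_width: 55.5
grip_force: 0.0
```

```bash
python3 - <<'E'
from rack import *
step([452.4,-294.2,27],0.102+np.pi)
E
```

```text
t 11.4 pos [ 452.4 -293.7   50.2] rot [ 3.140e+00  2.000e-03 -3.039e+00] | shift [ 0.0002 -0.0011  0.0464] turn [0.0004 0.0006 0.0003] rows 0.5
```

Request:
send_rows(
  increments=[
    [[0,0,0.03],[0,0,0],0.3],
    [[0,0,0.045],[0,0,0],0.3],
    [[0,0,0.045],[0,0,0],-0.8],
    [[0,0,0.045],[0,0,0],-0.8],
    [[0,0,0.045],[0,0,0],-0.8],
  ],
)

```text
time_s: 11.9
tool_pos: [452.2, -293.9, 27.3]
ee_rot: [3.14, 0.002, -3.039]
wrist_force: [-0.0, -0.2, -1.0]
grip_width: 21.2
grip_force: 39.6
```

Request:
send_rows(
  increments=[
    [[0,0,0],[0,0,0],-0.8],
    [[0,0,0],[0,0,0],-0.8],
  ],
)

```text
time_s: 12.1
tool_pos: [452.2, -293.9, 27.3]
ee_rot: [3.14, 0.002, -3.039]
wrist_force: [-0.4, 1.6, 6.2]
grip_width: 20.8
grip_force: 40.5
```

Request:
send_rows(
  increments=[
    [[0,0,-0.1],[0,0,0],-0.8],
    [[0,0,-0.2],[0,0,0],-0.8],
    [[0,0,-0.3],[0,0,0],-0.8],
    [[0,0,-0.4],[0,0,0],-0.8],
    [[0,0,-0.4],[0,0,0],-0.8],
  ],
)

```text
time_s: 12.6
tool_pos: [454.9, -296.2, 233.8]
ee_rot: [-3.136, 0.01, -3.039]
wrist_force: [1.1, -0.9, -0.2]
grip_width: 21.2
grip_force: 39.8
```

```bash
python3 - <<'E'
from rack import *
step([500,341,230],0.096+np.pi)
E
```

```text
t 12.6 pos [ 454.9 -296.2  233.8] rot [-3.136  0.01  -3.039] | shift [-0.2198  1.2586  0.0031] turn [-0.0017  0.0031  0.002 ] rows 12.8
```

Request:
send_rows(
  increments=[
    [[-0.084,0.48,0],[0,0,0],-0.8],
    [[-0.084,0.48,0],[0,0,0],-0.8],
    [[-0.084,0.48,0],[0,0,0],-0.8],
    [[-0.084,0.48,0],[0,0,0],-0.8],
    [[-0.084,0.48,0],[0,0,0],-0.8],
  ],
)

```text
time_s: 13.1
tool_pos: [468.0, -48.8, 226.2]
ee_rot: [3.139, -0.0, -3.039]
wrist_force: [-0.6, 0.1, -0.7]
grip_width: 21.3
grip_force: 39.8
```

Request:
send_rows(
  increments=[
    [[-0.084,0.48,0],[0,0,0],-0.8],
    [[-0.084,0.48,0],[0,0,0],-0.8],
    [[-0.084,0.48,0],[0,0,0],-0.8],
    [[-0.084,0.48,0],[0,0,0],-0.8],
    [[-0.084,0.48,0],[0,0,0],-0.8],
  ],
)

```text
time_s: 13.6
tool_pos: [485.4, 194.4, 226.7]
ee_rot: [3.139, -0.0, -3.038]
wrist_force: [0.9, -1.2, -1.4]
grip_width: 20.6
grip_force: 39.8
```

```bash
python3 - <<'E'
from rack import *
c,W,o=wristW(); np.savez("w5.npz",W=W,**c)
cv2.imwrite("pics/w5.png",c["frame"][:,:,::-1])
step([549.7,342,90],0.096+np.pi)
step([549.7,342,200],0.096+np.pi)
E
```

```text
t 13.65 pos [486.  200.2 226.7] rot [ 3.134e+00  1.000e-03 -3.034e+00] | shift [-0.1568  0.2662  0.2755] turn [0.0024 0.0003 0.0037] rows 4.1
t 13.65 pos [486.  200.2 226.7] rot [ 3.134e+00  1.000e-03 -3.034e+00] | shift [-0.157   0.2679  0.0555] turn [0.0024 0.0003 0.0037] rows 3.2
```

View pics/w5.png

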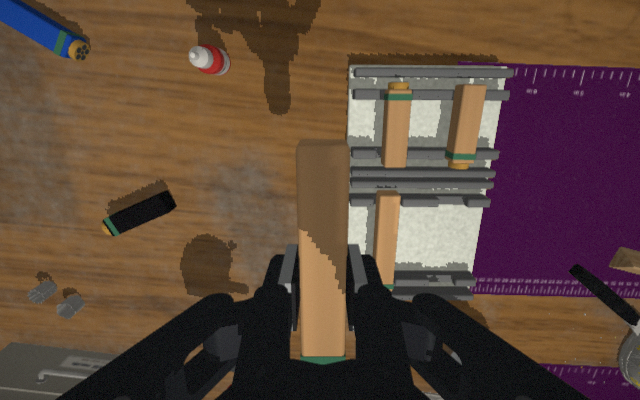

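The long stamp is held at (323,245). The short one is seated at (397,125) beside its mate at (467,125), and the empty long bay is at (437,240).

Request:
send_rows(
  increments=[
    [[-0.155,0.26,0.0],[0.002,0,0.004],-0.8],
    [[-0.155,0.26,0.05],[0.002,0,0.004],-0.8],
    [[-0.155,0.26,0.29],[0.002,0,0.004],-0.8],
    [[-0.155,0.26,0.29],[0.002,0,0.004],-0.8],
    [[-0.155,0.26,0.29],[0.002,0,0.004],-0.8],
  ],
)

```text
time_s: 14.15
tool_pos: [549.2, 330.0, 79.5]
ee_rot: [-3.137, -0.001, -3.051]
wrist_force: [-0.2, -0.6, -1.0]
grip_width: 21.0
grip_force: 40.0
```

Request:
send_rows(
  increments=[
    [[0,0,0],[0,0,0],-0.8],
    [[0,0,0],[0,0,0],-0.8],
  ],
)

```text
time_s: 14.35
tool_pos: [548.8, 328.7, 81.6]
ee_rot: [-3.136, -0.003, -3.052]
wrist_force: [-0.1, 0.3, -1.1]
grip_width: 21.0
grip_force: 40.0
```

```bash
python3 - <<'E'
from rack import *
step([549.7,342,46],0.096+np.pi)
c,W,o=wristW(); p=W[np.isfinite(W[...,0])]
yaw=.096; Rm=np.array([[np.cos(yaw),np.sin(yaw)],[-np.sin(yaw),np.cos(yaw)]]); l=p[:,:2]@Rm.T; q=p[:,2]
print("tcp local",Rm@o["tool_pos"][:2])
for x0,x1 in ((475,484),(497,503),(508,514),(526,535),(624,634)):
    y=np.sort(l[(l[:,0]>x0)&(l[:,0]<x1)&(q>23)&(q<31)&(l[:,1]>170)&(l[:,1]<340)][:,1]); d=np.diff(y)
    print(x0,len(y),[(y[i].round(1),y[i+1].round(1)) for i in np.where(d>6)[0]])
g=(q>23)&(q<31)&(l[:,1]>245)&(l[:,1]<268)&(l[:,0]>380)&(l[:,0]<670)
x=np.sort(l[g][:,0]);d=np.diff(x);print("x",x[0].round(1),x[-1].round(1),[(x[i].round(1),x[i+1].round(1)) for i in np.where(d>4)[0]])
E
```

```text
t 14.35 pos [548.8 328.7  81.6] rot [-3.136e+00 -3.000e-03 -3.052e+00] | shift [-0.0044  0.0267  0.071 ] turn [-0.0019 -0.0008 -0.0019] rows 0.8
tcp local [577.75521103 274.63014491]
475 3363 [(np.float64(203.5), np.float64(230.4)), (np.float64(275.5), np.float64(302.9))]
497 3339 []
508 3191 []
526 2089 [(np.float64(202.1), np.float64(227.9)), (np.float64(260.2), np.float64(302.8))]
624 296 [(np.float64(196.4), np.float64(228.3)), (np.float64(228.3), np.float64(259.4)), (np.float64(259.5), np.float64(321.8))]
x 474.9 653.0 [(np.float64(485.2), np.float64(496.4)), (np.float64(504.1), np.float64(508.1)), (np.float64(515.7), np.float64(526.9)), (np.float64(536.9), np.float64(630.0)), (np.float64(634.5), np.float64(645.6))]
```

Request:
send_rows(
  increments=[
    [[-0.005,0.026,0.02],[-0.001,0,-0.002],-0.8],
    [[-0.005,0.026,0.02],[-0.001,0,-0.002],-0.8],
    [[-0.005,0.026,0.02],[-0.001,0,-0.002],-0.8],
  ],
)

```text
time_s: 14.7
tool_pos: [551.6, 343.2, 73.8]
ee_rot: [-3.141, 0.002, -3.045]
wrist_force: [-0.4, 0.3, -0.9]
grip_width: 20.8
grip_force: 40.1
```

```bash
python3 - <<'E'
from rack import *
step([550,342,45],0.096+np.pi)
E
```

```text
t 14.7 pos [551.6 343.2  73.8] rot [-3.141e+00  2.000e-03 -3.045e+00] | shift [ 0.0036 -0.002   0.0575] turn [-0.0001  0.0006  0.0001] rows 0.6
```

Request:
send_rows(
  increments=[
    [[0.003,-0.002,0.02],[0,0,0],-0.8],
    [[0.003,-0.002,0.04],[0,0,0],-0.8],
    [[0.003,-0.002,0.057],[0,0,0],-0.8],
    [[0.003,-0.002,0.057],[0,0,0],-0.8],
  ],
)

```text
time_s: 15.1
tool_pos: [549.3, 341.1, 43.0]
ee_rot: [-3.14, -0.001, -3.046]
wrist_force: [0.1, -0.0, -1.7]
grip_width: 21.3
grip_force: 40.8
```

Request:
send_rows(
  increments=[
    [[0,0,0],[0,0,0],0.1],
    [[0,0,0],[0,0,0],0.1],
    [[0,0,0],[0,0,0],0.1],
    [[0,0,0],[0,0,0],0.1],
  ],
)

```text
time_s: 15.5
tool_pos: [549.9, 341.6, 44.1]
ee_rot: [-3.141, 0.001, -3.046]
wrist_force: [-0.3, 0.3, 0.7]
grip_width: 47.1
grip_force: 0.0
```

Request:
send_rows(
  increments=[
    [[0,0,-0.04],[0,0,0],0.1],
    [[0,0,-0.12],[0,0,0],0.1],
    [[0.05,0,-0.3],[0,0,0],0.1],
    [[0.14,0,-0.36],[0,0,0],0.1],
    [[0.14,0,-0.36],[0,0,0],0.1],
  ],
)

```text
time_s: 16.0
tool_pos: [479.6, 335.2, 226.7]
ee_rot: [3.141, 0.002, -3.046]
wrist_force: [0.2, 0.5, -0.1]
grip_width: 46.9
grip_force: 0.0
```

```bash
python3 - <<'E'
from rack import *
c,W,o=wristW()
bars(W,c["frame"],(360,660,200,400),zlo=32,zhi=48)
step([480,140,330],np.pi)
E
```

```text
median z 39.3
[250. 115.] 2064 c 427.7 261.9 LxW 80.0 22.5 yaw 0.099 ztop 39.0 [183. 147.  99.]
[321. 115.] 1972 c 422.7 329.1 LxW 79.4 22.4 yaw 0.083 ztop 39.0 [192. 153. 104.]
[255. 218.] 1435 c 535.4 270.0 LxW 79.2 22.4 yaw 0.096 ztop 38.9 [205. 158. 108.]
[322. 234.] 2103 c 548.6 341.9 LxW 120.1 22.0 yaw 0.098 ztop 39.0 [204. 162. 111.]
t 16.05 pos [477.8 336.  232.1] rot [ 3.138  0.005 -3.044] | shift [ 0.0327 -0.39   -0.1973] turn [0.0012 0.0016 0.0309] rows 4.4
```

Both are seated (short at 427.7, 261.9; long at 548.6, 341.9). Now I'll look at the inspection camera, with the tool tilted as it will be for presenting.

```bash
python3 - <<'E'
from rack import *
step([470,-20,300],np.pi,np.pi/6)
E
```

```text
t 16.05 pos [477.8 336.  232.1] rot [ 3.138  0.005 -3.044] | shift [ 0.0839 -0.7067 -0.1386] turn [ 0.0092 -0.165   0.0299] rows 7.3
```

Request:
send_rows(
  increments=[
    [[0.08,-0.47,-0.138],[0.005,-0.08,0.015],0.4],
    [[0.08,-0.47,-0.138],[0.005,-0.08,0.015],0.4],
    [[0.08,-0.47,-0.138],[0.005,-0.08,0.015],0.4],
    [[0.08,-0.47,-0.138],[0.005,-0.08,0.015],0.4],
    [[0.08,-0.47,-0.138],[0.005,-0.08,0.015],0.4],
  ],
)

```text
time_s: 16.55
tool_pos: [461.9, 95.9, 294.0]
ee_rot: [-3.131, 0.253, -3.09]
wrist_force: [1.7, -1.2, -0.2]
grip_width: 60.0
grip_force: 0.0
```

```bash
python3 - <<'E'
from rack import *
step([470,-20,300],np.pi,np.pi/6)
E
```

```text
t 16.55 pos [461.9  95.9 294. ] rot [-3.131  0.253 -3.09 ] | shift [-0.0071 -0.2324 -0.008 ] turn [ 0.0027 -0.086   0.0156] rows 2.3
```

Request:
send_rows(
  increments=[
    [[-0.01,-0.22,0],[0,-0.085,0.015],0.4],
    [[-0.01,-0.22,0],[0,-0.085,0.015],0.4],
    [[-0.01,-0.22,0],[0,-0.085,0.015],0.4],
    [[-0.01,-0.22,0],[0,-0.085,0.015],0.4],
    [[-0.01,-0.22,0],[0,-0.085,0.015],0.4],
  ],
)

```text
time_s: 17.05
tool_pos: [473.3, -12.2, 296.6]
ee_rot: [3.133, 0.52, 3.141]
wrist_force: [0.1, 0.4, 0.4]
grip_width: 59.7
grip_force: 0.0
```

```bash
python3 - <<'E'
from rack import *
c,W,o=wristW(); np.savez("w6.npz",W=W,**c); print(o["tool_pos"],o["ee_rot"])
cv2.imwrite("pics/w6.png",c["frame"][:,:,::-1])
f=c["frame"].astype(int)
red=(f[...,0]>90)&(f[...,1]<0.45*f[...,0])&(f[...,2]<0.45*f[...,0])
k,l,s,ce=cv2.connectedComponentsWithStats(red.astype(np.uint8))
for i in range(1,k):
    if s[i,4]>8: print("red",ce[i].round(1),s[i,4],np.nanmedian(W[l==i],0).round(1))
E
```

```text
[473.31755784 -12.19234714 296.59691261] [3.13296711 0.5204116  3.14072866]
red [438.7 232. ] 44 [660.3 132.1 133.8]
red [451.7 282.7] 81 [983.9 273.7  34.7]
```

View pics/w6.png

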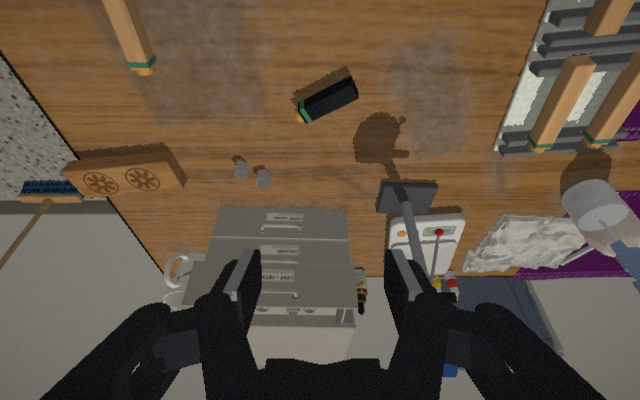

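The red ball is at (439,232) and the foot at (407,195), with the post up to (425,260). I'll work out the heading from the foot, the wire and the post.

```bash
python3 - <<'E'
from h import *
d=np.load("w6.npz"); W=d["W"]; f=d["frame"].astype(int)
u,v=np.meshgrid(np.arange(640),np.arange(400))
m=(W[...,2]>6)&(W[...,2]<20)&(u>360)&(u<450)&(v>170)&(v<225)&(f.max(-1)<90)
q=W[m][:,:2].astype(np.float32); r_=cv2.minAreaRect(q); print("foot",m.sum(),r_, np.median(W[m],0))
m=(W[...,2]>25)&(W[...,2]<170)&(W[...,0]>680)&(W[...,0]<790)&(W[...,1]>90)&(W[...,1]<190)&(u<436)
p=W[m]; 
for z0 in range(25,170,20):
    g=p[(p[:,2]>z0)&(p[:,2]<z0+20)]
    if len(g)>5: print("post",z0,len(g),np.median(g,0).round(1),np.ptp(g[:,1]).round())
# wire
m=(W[...,2]>125)&(W[...,2]<200)&(W[...,0]>640)&(W[...,0]<760)&(abs(W[...,1]-140)<40)&(v>225)&(v<285)&(u>420)&(u<450)
p=W[m]; print("wire",len(p))
for x0 in range(640,760,8):
    g=p[(p[:,0]>=x0)&(p[:,0]<x0+8)]
    if len(g): print(x0,len(g),np.median(g,0).round(1))
# side camera blue head / ring
c=dict(np.load("side.npz")); S=world(c); F=c["frame"].astype(int)
b=(F[...,2]>F[...,0]+40)&(S[...,2]>180)&(S[...,0]<900)&(S[...,1]<250)
print("head side",b.sum(),np.nanmedian(S[b],0),np.nanmin(S[b],0),np.nanmax(S[b],0))
E
```

```text
foot 1563 ((743.9118041992188, 131.54058837890625), (99.53334045410156, 102.30577087402344), 12.799507141113281) [729.98170146 126.00915387  12.59298946]
post 25 97 [739.7 127.5  35. ] 15.0
post 45 102 [739.8 127.9  54.9] 15.0
post 65 115 [739.5 127.1  74.9] 14.0
post 85 127 [739.9 127.6  95.6] 15.0
post 105 133 [739.7 127.7 115.2] 15.0
post 125 73 [739.  131.3 133. ] 13.0
post 145 99 [705.3 131.2 154.1] 8.0
post 165 18 [721.9 131.4 167.4] 11.0
wire 288
656 54 [660.  132.3 133.4]
664 19 [668.7 132.5 136.2]
672 24 [675.6 132.5 140.4]
680 25 [683.9 132.  145.4]
688 21 [692.6 131.8 149.9]
696 23 [700.5 131.1 154.1]
704 22 [708.5 131.1 159. ]
712 22 [717.3 130.3 163.6]
720 8 [722.5 131.2 167.6]
736 70 [739.1 133.1 136.6]
head side 394 [751.18035981 149.24540719 242.83898496] [723.17085741 114.13890774 205.71450986] [786.97161252 155.97569763 264.59674923]
```

Heading is about -0.04 rad, with the focus near (643,134,165.5). The TCP for presenting is about (591.5,136,154), pitch π/6. Now I'll grasp the mid stamp.

```bash
python3 - <<'E'
from rack import *
step([467.5,-207.8,120],np.pi-.039,0)
E
```

```text
t 17.1 pos [473.7 -11.6 296.6] rot [ 3.133  0.52  -3.141] | shift [ 0.1866 -0.395   0.2969] turn [0.0059 0.1655 0.0131] rows 5.3
```

Request:
send_rows(
  increments=[
    [[0.186,-0.39,0.297],[0.006,0.165,0.012],0.4],
    [[0.186,-0.39,0.297],[0.006,0.165,0.012],0.4],
    [[0.186,-0.39,0.297],[0.006,0.165,0.012],0.4],
    [[0.186,-0.39,0.297],[0.006,0.165,0.012],0.4],
    [[0.186,-0.39,0.297],[0.006,0.165,0.012],0.4],
  ],
)

```text
time_s: 17.6
tool_pos: [470.8, -197.4, 125.5]
ee_rot: [-3.141, -0.001, 3.109]
wrist_force: [1.0, 0.2, -0.3]
grip_width: 59.6
grip_force: 0.0
```

Request:
send_rows(
  increments=[
    [[0,0,0],[0,0,0],0.3],
    [[0,0,0],[0,0,0],0.3],
  ],
)

```text
time_s: 17.8
tool_pos: [467.4, -196.1, 126.1]
ee_rot: [3.141, -0.002, 3.106]
wrist_force: [1.0, 0.0, 0.2]
grip_width: 55.3
grip_force: 0.0
```

```bash
python3 - <<'E'
from rack import *
c,W,o=wristW()
bars(W,c["frame"],(400,540,-260,-150),zlo=12,zhi=40)
step([467.5,-207.8,60],np.pi-.039,0)
E
```

```text
median z 147.0
[306. 198.] 3672 c 467.1 -207.9 LxW 100.2 21.7 yaw -0.038 ztop 23.0 [167. 132.  88.]
t 17.85 pos [ 467.9 -195.8  127.3] rot [-3.141  0.     3.107] | shift [ 0.     -0.0239  0.1346] turn [-0.0002  0.      0.0013] rows 1.4
```

Request:
send_rows(
  increments=[
    [[0,-0.024,0.06],[0,0,0.001],0.3],
    [[0,-0.024,0.13],[0,0,0.001],0.3],
    [[0,-0.024,0.13],[0,0,0.001],0.3],
    [[0,-0.024,0.13],[0,0,0.001],0.3],
  ],
)

```text
time_s: 18.25
tool_pos: [467.1, -207.9, 63.7]
ee_rot: [-3.14, 0.001, 3.104]
wrist_force: [0.9, -0.5, 1.3]
grip_width: 55.5
grip_force: 0.0
```

```bash
python3 - <<'E'
from rack import *
step([467.2,-207.9,27],np.pi-.039,0)
E
```

```text
t 18.25 pos [ 467.1 -207.9   63.7] rot [-3.140e+00  1.000e-03  3.104e+00] | shift [-0.0002  0.0001  0.0735] turn [-0.0004  0.0004  0.0004] rows 0.7
```

Request:
send_rows(
  increments=[
    [[0,0,0.05],[0,0,0],0.3],
    [[0,0,0.073],[0,0,0],0.3],
    [[0,0,0.073],[0,0,0],0.3],
    [[0,0,0.073],[0,0,0],-0.8],
    [[0,0,0.073],[0,0,0],-0.8],
  ],
  force=60,
)

```text
time_s: 18.75
tool_pos: [467.3, -209.4, 27.2]
ee_rot: [-3.14, 0.002, 3.102]
wrist_force: [-0.3, -1.2, 0.6]
grip_width: 27.4
grip_force: 0.0
```

Request:
send_rows(
  increments=[
    [[0,0,0],[0,0,0],-0.8],
    [[0,0,0],[0,0,0],-0.8],
    [[0,0,0],[0,0,0],-0.8],
  ],
)

```text
time_s: 19.05
tool_pos: [467.5, -209.6, 27.4]
ee_rot: [-3.14, 0.003, 3.101]
wrist_force: [-0.8, 0.4, 6.3]
grip_width: 20.3
grip_force: 59.7
```

Request:
send_rows(
  increments=[
    [[0,0,-0.1],[0,0,0],-0.8],
    [[0,0,-0.2],[0,0,0],-0.8],
    [[0,0,-0.3],[0,0,0],-0.8],
    [[0,0,-0.36],[0,0,0],-0.8],
    [[0,0,-0.36],[0,0,0],-0.8],
  ],
)

```text
time_s: 19.55
tool_pos: [469.2, -210.3, 211.6]
ee_rot: [-3.137, 0.01, 3.101]
wrist_force: [0.6, 0.3, -0.8]
grip_width: 20.5
grip_force: 59.1
```

```bash
python3 - <<'E'
from rack import *
step([480,137,210],np.pi-.04,np.pi/6)
E
```

```text
t 19.55 pos [ 469.2 -210.3  211.6] rot [-3.137  0.01   3.101] | shift [ 6.400e-03  6.949e-01 -1.000e-04] turn [-0.0015 -0.1636  0.0003] rows 6.9
```

Request:
send_rows(
  increments=[
    [[0.003,0.48,0],[0,-0.163,0],-0.8],
    [[0.003,0.48,0],[0,-0.163,0],-0.8],
    [[0.003,0.48,0],[0,-0.163,0],-0.8],
    [[0.003,0.48,0],[0,-0.163,0],-0.8],
    [[0.003,0.48,0],[0,-0.163,0],-0.8],
  ],
)

```text
time_s: 20.05
tool_pos: [469.9, 32.2, 202.8]
ee_rot: [-3.141, 0.512, 3.102]
wrist_force: [0.7, -0.6, -0.8]
grip_width: 20.3
grip_force: 59.2
```

```bash
python3 - <<'E'
from rack import *
step([500,137,200],np.pi-.04,np.pi/6)
E
```

```text
t 20.05 pos [469.9  32.2 202.8] rot [-3.141  0.512  3.102] | shift [-0.0425  0.2118  0.0301] turn [-0.0003 -0.0038  0.0001] rows 2.2
```

Request:
send_rows(
  increments=[
    [[-0.042,0.205,0.03],[0,-0.003,0],-0.8],
    [[-0.042,0.205,0.03],[0,-0.003,0],-0.8],
    [[-0.042,0.205,0.03],[0,-0.003,0],-0.8],
    [[-0.042,0.205,0.03],[0,-0.003,0],-0.8],
  ],
)

```text
time_s: 20.45
tool_pos: [503.5, 133.8, 201.8]
ee_rot: [-3.139, 0.52, 3.106]
wrist_force: [-0.4, -0.9, -2.7]
grip_width: 20.6
grip_force: 59.3
```

```bash
python3 - <<'E'
from rack import *
step([591.5,136.1,154],np.pi-.04,np.pi/6)
c,W,o=wristW(); np.savez("w7.npz",W=W,**c)
f=c["frame"].astype(int)
red=(f[...,0]>90)&(f[...,1]<0.45*f[...,0])&(f[...,2]<0.45*f[...,0])
k,l,s,ce=cv2.connectedComponentsWithStats(red.astype(np.uint8))
for i in range(1,k):
    if s[i,4]>8: print("red",ce[i].round(1),s[i,4],np.nanmedian(W[l==i],0).round(1))
cv2.imwrite("pics/w7.png",c["frame"][:,:,::-1])
E
```

```text
t 20.45 pos [503.5 133.8 201.8] rot [-3.139  0.52   3.106] | shift [-0.1049  0.0112  0.1702] turn [-0.     -0.001   0.0013] rows 2.0
```

View pics/w7.png

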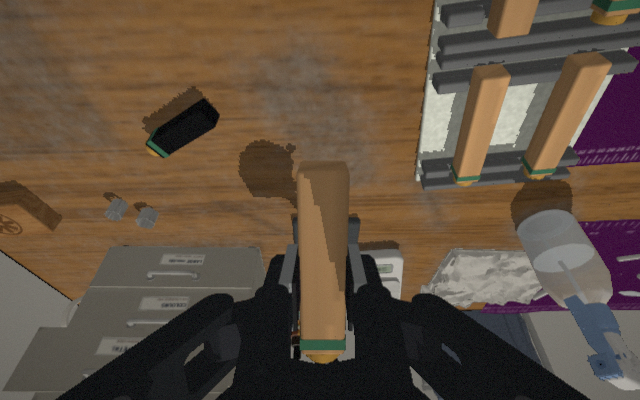

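The mid stamp is held straight at (323,260), die toward the lens. I'll make most of the approach now and then trim.

Request:
send_rows(
  increments=[
    [[-0.025,0.011,0.05],[0,0,0],-0.8],
    [[-0.05,0.011,0.08],[0,0,0],-0.8],
    [[-0.065,0.011,0.12],[0,0,0],-0.8],
    [[-0.08,0.011,0.15],[0,0,0],-0.8],
    [[-0.08,0.011,0.15],[0,0,0],-0.8],
  ],
)

```text
time_s: 21.0
tool_pos: [576.3, 132.0, 156.0]
ee_rot: [-3.139, 0.52, 3.099]
wrist_force: [-0.3, 0.2, -0.1]
grip_width: 20.9
grip_force: 59.3
```

Request:
send_rows(
  increments=[
    [[0,0,0],[0,0,0],-0.8],
    [[0,0,0],[0,0,0],-0.8],
  ],
)

```text
time_s: 21.2
tool_pos: [575.7, 133.8, 157.9]
ee_rot: [-3.14, 0.522, 3.101]
wrist_force: [-0.3, -0.4, -0.0]
grip_width: 20.5
grip_force: 59.3
```

```bash
python3 - <<'E'
from rack import *
step([591.5,136.1,154],np.pi-.04,np.pi/6)
E
```

```text
t 21.2 pos [575.7 133.8 157.9] rot [-3.14   0.522  3.101] | shift [-0.0232  0.0059  0.0224] turn [-0.0006 -0.0005 -0.0002] rows 0.3
```

Request:
send_rows(
  increments=[
    [[-0.012,0.005,0.012],[0,0,0],-0.8],
    [[-0.022,0.005,0.021],[0,0,0],-0.8],
    [[-0.022,0.005,0.021],[0,0,0],-0.8],
    [[-0.022,0.005,0.021],[0,0,0],-0.8],
    [[-0.022,0.005,0.021],[0,0,0],-0.8],
  ],
)

```text
time_s: 21.7
tool_pos: [591.0, 136.8, 153.9]
ee_rot: [-3.14, 0.522, 3.103]
wrist_force: [-0.1, 0.2, -1.1]
grip_width: 20.4
grip_force: 59.3
```

```bash
python3 - <<'E'
from rack import *
step([591.5,136.1,154],np.pi-.04,np.pi/6)
from plant import r
c=r.camera("side"); S=world(c); F=c["frame"].astype(int)
red=(F[...,0]>110)&(F[...,1]<.5*F[...,0])&(F[...,2]<.5*F[...,0])
k,l,s,ce=cv2.connectedComponentsWithStats(red.astype(np.uint8))
for i in range(1,k):
    if s[i,4]>2 and 180<ce[i][0]<340: print("red",ce[i].round(1),s[i,4],np.nanmedian(S[l==i],0).round(1))
cv2.imwrite("pics/s8.png",cv2.resize(c["frame"][130:260,180:370],None,fx=4,fy=4,interpolation=cv2.INTER_CUBIC)[:,:,::-1])
E
```

```text
t 21.7 pos [591.  136.8 153.9] rot [-3.14   0.522  3.103] | shift [-0.001  -0.0014  0.0004] turn [-0.0004 -0.0006  0.0003] rows 0.0
red [264.5 209. ] 6 [659.4 136.6 131.9]
```

View pics/s8.png

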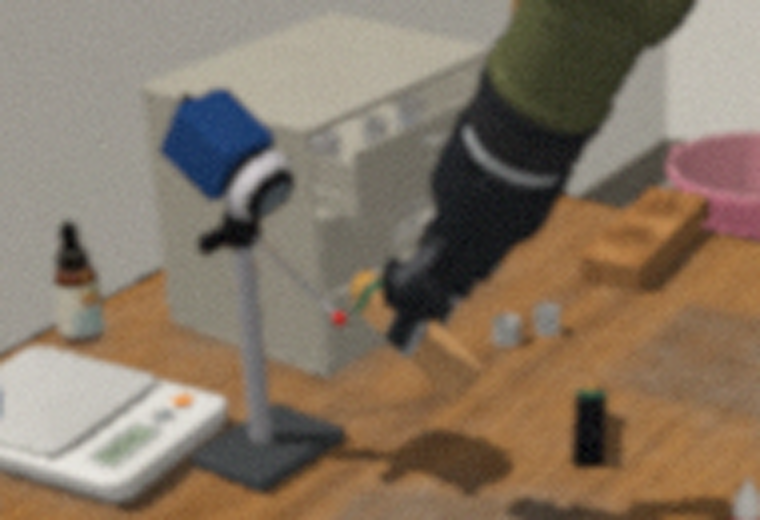

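The view shows the brass face at crop (365,283), just above the plane of the red ball at (340,318), pointing at the lens at (270,190). I'll check the offset between brass and ball in this same camera, let it settle, and verify the position.

```bash
python3 - <<'E'
from rack import *
from plant import r
c=r.camera("side"); S=world(c); F=c["frame"]
hsv=cv2.cvtColor(F,cv2.COLOR_RGB2HSV)
for v in range(196,208):
    print(v,[(u,*S[v,u].round().astype(int).tolist(),*F[v,u].tolist()) for u in range(264,275,3) if np.isfinite(S[v,u,0])])
h=np.array([np.cos(-.04)*.866,np.sin(-.04)*.866,.5])
o=r.get_obs(); T=Ttool(o); print("face by kinematics",T[:3,:3]@[-50,0,16.3]+T[:3,3],"vel",abs(o["joint_vel"]).max(),o["grip_force"])
E
```

```text
196 [(264, 761, 15, 93, 111, 107, 97), (267, 755, 8, 92, 107, 102, 92), (270, 754, -4, 87, 115, 106, 94), (273, 756, -21, 80, 120, 112, 103)]
197 [(264, 755, 22, 95, 110, 107, 97), (267, 758, 5, 87, 109, 104, 91), (270, 757, -8, 82, 134, 116, 92), (273, 755, -20, 77, 135, 121, 101)]
198 [(264, 759, 17, 88, 107, 103, 91), (267, 756, 8, 85, 117, 109, 97), (270, 636, 139, 171, 168, 135, 82), (273, 632, 132, 169, 156, 131, 97)]
199 [(264, 758, 19, 86, 112, 107, 96), (267, 757, 6, 81, 121, 109, 94), (270, 634, 142, 170, 187, 143, 75), (273, 629, 136, 169, 151, 132, 87)]
200 [(264, 759, 18, 82, 108, 105, 93), (267, 754, 11, 81, 135, 120, 97), (270, 634, 142, 167, 188, 140, 74), (273, 626, 141, 169, 125, 122, 82)]
201 [(264, 755, 23, 82, 123, 119, 108), (267, 766, -4, 68, 146, 125, 93), (270, 632, 146, 166, 171, 132, 76), (273, 623, 145, 168, 98, 115, 83)]
202 [(264, 759, 19, 76, 127, 124, 112), (267, 755, 10, 73, 152, 131, 102), (270, 631, 147, 164, 144, 124, 78), (273, 621, 146, 166, 107, 114, 79)]
203 [(264, 760, 19, 72, 132, 128, 116), (267, 758, 6, 67, 139, 118, 95), (270, 630, 148, 162, 107, 103, 67), (273, 623, 145, 163, 143, 126, 85)]
204 [(264, 759, 20, 70, 118, 118, 103), (267, 760, 5, 63, 125, 109, 87), (270, 630, 149, 160, 92, 99, 70), (273, 623, 145, 160, 155, 120, 80)]
205 [(264, 760, 19, 65, 111, 108, 96), (267, 755, 10, 63, 128, 113, 93), (270, 634, 143, 153, 76, 92, 64), (273, 624, 144, 156, 158, 120, 78)]
206 [(264, 758, 22, 64, 113, 106, 97), (267, 759, 7, 57, 116, 108, 90), (270, 631, 148, 153, 80, 92, 66), (273, 624, 145, 154, 158, 118, 79)]
207 [(264, 760, 20, 59, 148, 104, 98), (267, 760, 6, 53, 110, 102, 91), (270, 632, 147, 149, 103, 103, 75), (273, 622, 147, 152, 152, 112, 74)]
face by kinematics [642.43302374 134.79656116 164.77230757] vel 0.0011629217430568768 59.32884871959686
```

Request:
send_rows(
  increments=[
    [[0,0,0],[0,0,0],-0.8],
    [[0,0,0],[0,0,0],-0.8],
    [[0,0,0],[0,0,0],-0.8],
    [[0,0,0],[0,0,0],-0.8],
  ],
)

```text
time_s: 22.2
tool_pos: [591.2, 136.8, 154.1]
ee_rot: [-3.14, 0.522, 3.102]
wrist_force: [0.1, -0.2, -0.7]
grip_width: 20.4
grip_force: 59.3
```

```bash
python3 -c "
from plant import r
o=r.get_obs();print(o['time_s'],o['tool_pos'],o['grip_force']);print(r.job_done())"
```

```text
22.2 [591.23592971 136.80506057 154.12805949] 59.32878077030182
the job is handed in; nothing more can be done
None
```

Job handed in at 22.2 s, with no verdict returned: the short and long stamps measured as seated in their bays, and the middle stamp is held still with its brass face about 1 mm from my estimate of the 80 mm focus point.

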